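# Work the sprung tilt plate of a soldering stand to both its marks

## Task

Check the springs of the goldsmith's rocking tilt plate with a fingertip: gently press down the blue pad until the yellow tip of the upright pointer stands in the blue band, keep it there for about a second, and let the plate spring back level; then do the same with the red pad and the red band. Do not run the pointer well past a band, do not grip or lift anything, and leave the bands and the things lying about the bench where they are.

Things in the scene. Friction and masses are not known exactly. Their poses are not given: they have to be found in the camera images.
- stand: fixed stand: white board 280 x 220 x 10 mm with two posts and the rocking plate. Origin: centre of the board's underside, on the bench; x points away from the robot, to the scale; y left. The hinge axis runs along stand x at y = 0, 85 mm above the bench. A white fan-shaped scale stands at x = +75 mm; the bands on it reach up to 278 mm
- tilt_plate (a joint): tilt of the rocking plate, rad: 0 level (spring 1.8 N m/rad: about 6 N on a pad at 0.25 rad; stops at +-0.42). Plate 110 x 180 x 8 mm (stand x, y, z), its middle on the hinge axis. Pressing the blue pad makes it positive and swings the pointer to the blue side (stand -y); pressing the red pad makes it negative and swings it to +y
- blue_mark (a joint): where the blue band stands on the scale, rad: the value of tilt_plate at which the pointer is at the middle of the blue band (positive, about 0.16 to 0.28)
- red_mark (a joint): where the red band stands on the scale, rad: the value of tilt_plate at which the pointer is at the middle of the red band (negative, about -0.28 to -0.16)
- blue_pad (a point): blue round press pad, 34 mm across and 6 mm thick, on the plate's corner at stand x = -38 mm, y = -72 mm (the robot's side, right). The point is the centre of its top face, 95 mm above the bench when level. It moves with the plate
- red_pad (a point): red round press pad, 34 mm across and 6 mm thick, on the plate's corner at stand x = -38 mm, y = +72 mm (the robot's side, left). The point is the centre of its top face, 95 mm above the bench when level. It moves with the plate
- pointer_tip (a point): yellow bead, 10 mm, at the tip of the slim black upright pointer fixed to the plate at its far end, 165 mm from the hinge axis; straight above the axis when level
- blue_band (a point): middle of the blue band (16 mm wide along the scale), level with the pointer's tip: the tip comes here when tilt_plate equals blue_mark. Its y axis lies along the scale, towards the red side
- red_band (a point): middle of the red band (16 mm wide along the scale), level with the pointer's tip: the tip comes here when tilt_plate equals red_mark. Its y axis lies along the scale, towards the red side, away from the blue
- cone_dish_mid (a point): centre of a loose pale grinding dish, 106 mm across and 22 mm high, with a cone standing in it to 94 mm; the point is 47 mm above the bench. A bystander
- jar_mid (a point): centre of a closed glass jar, 68 mm across and 95 mm high; the point is 47 mm above the bench. A bystander
- paintbrush_grip (a point): grip of a loose red-handled brush 170 mm long lying on the bench. A bystander
- graver_grip (a point): grip of a loose wooden-handled graver 150 mm long lying on the bench. A bystander

How it is judged (in metres and radians):
On the way, in this order (a step that is already met when the one before it is completed fails the run):
1. a finger on the blue pad holds the pointer in the blue band (y of pointer_tip in the frame of blue_band between -0.009 and 0.009 m and contact force between the fingers and tilt_plate_c0 above 0.5 N), for 0.4 s.
2. the plate is let go and is back level (value of joint tilt_plate between -0.04 and 0.04 rad and contact force between the fingers and stand below 0.1 N), for 0.2 s.
3. a finger on the red pad holds the pointer in the red band (y of pointer_tip in the frame of red_band between -0.009 and 0.009 m and contact force between the fingers and tilt_plate_c1 above 0.5 N), for 0.4 s.
4. the plate is let go and is back level again (all of step 2), for 0.2 s.
At the end, for the whole second after the job is handed in: plate at rest within 0.04 rad of level, untouched, after a finger on the matching pad held the pointer within 9 mm of the middle of the blue, then of the red band for 0.4 s, level in between; bands within 8 mm and bystanders within 20 mm of their starts (all of step 4 and velocity of joint tilt_plate between -0.05 and 0.05 rad/s and distance of each of blue_band, red_band from where it was at the start of the episode below 0.008 m and distance of each of cone_dish_mid, jar_mid, paintbrush_grip, graver_grip from where it was at the start of the episode below 0.02 m).
It fails at once if the pointer runs more than 20 mm past the middle of the blue band (y of pointer_tip in the frame of blue_band below -0.02 m).
It fails at once if the pointer runs more than 20 mm past the middle of the red band (y of pointer_tip in the frame of red_band above 0.02 m).
It fails at once if the stand is pressed, gripped or struck with more than 25 N (contact force between any of the fingers, the arm and stand above 25 N).
It fails at once if a band is shifted along the scale by more than 8 mm (distance of any of blue_band, red_band from where it was at the start of the episode above 0.008 m).
It fails at once if a bystander is lifted, knocked or moved by more than 20 mm (distance of any of cone_dish_mid, jar_mid, paintbrush_grip, graver_grip from where it was at the start of the episode above 0.02 m).
It also fails if it takes over 48 s, if anything falls off the work surface, if the arm or the gripper's body presses on something with over 40 N, if the wrist force passes 120 N, or if a joint passes its speed limit or range.

## Robot

A 6-joint arm with a two-finger parallel gripper is mounted at the origin on the work surface. World frame = base frame: x ahead of the robot, y to its left, z up, the work surface at z = 0. Lengths are in mm, angles in rad, forces in N, time in s.
With the tool pointing down it reaches from about 275 to 1000 mm from the base axis. Payload 8.4 kg.
Tool frame: the origin (TCP) lies midway between the tips of the shut fingers; the grasp point (between the pads) lies 19 mm behind it; z points along the fingers, y is the line along which they close (so a half turn about z gives the same grasp; the last joint's range is limited). The gripper opens to 85 mm and grips with 20 to 120 N. Pads are 22 mm wide; open, the fingers measure 114 mm over their backs; the gripper's body (76 mm by 85 mm) begins 54 mm behind the grasp point. The pads swing forward as they close: fully open they stand 13 mm farther back than shut.
Start: joints at [-1.21, 0.353, 1.633, -0, 1.155, -0.002], TCP at [221.807, -584.32, 231.281] pointing down, gripper open.
Joint ranges: [-2.63, 2.63], [-0.92, 2.1], [0.06, 2.66], [-1.3, 4.44], [0, 2.69], [-3.02, 3.02]. Speed limits (rad/s): [2.22, 2.22, 2.79, 3.14, 3.14, 3.14].

## Interface

Orientations are given as [roll, pitch, yaw] about the fixed x, y, z axes, in that order (R = Rz(yaw) Ry(pitch) Rx(roll)).
In Python, from rig import r gives the robot as it stands.
- The arm moves only by the shell command python3 -m inch 'ROWS' [OPENING] [FORCE]. ROWS is JSON, a list that holds one entry, the list of rows, each a list of 6 numbers: the shift along the tool's x, y, z scaled (see below), then the turn, a rotation vector about the tool's x, y, z scaled (see below). In form: [[[tx, ty, tz, wx, wy, wz], ...]]. A call has 1 to 8 rows; each row is the pose to reach, as a shift and turn from the pose commanded when the call began, along the tool's axes at that moment, turning the shorter way round; what a row does not reach only later rows make up. The controller multiplies each number of a shift by 20 cm and each number of a turn by pi rad. A row lasts 1/12 s, in which the tool goes at most 41.7 mm and 7.16 degrees, less where a joint would pass 70% of its speed; a pose out of reach is approached as far as the arm can. A call with a number of a shift or a turn outside -1 to 1 is refused whole. A call with a gripper value outside its range is refused whole. OPENING is the gripper's target within -1 to 1 (fully open at 1, half-way at 0, shut at -1), set as the call begins (- or left out, the last holds). The fingers move at their own pace and stop on an object; FORCE is the grip in N (left out, the last holds). Time passes only in rows, so rows that repeat a pose let the fingers close. It gives the time, the measured TCP pose, the force, the opening and the grip force at its end, in the units of the state.
- r.sense(): the state, without advancing time (a new reading comes with each control period).
- r.grab_frame(name): name is "scene" or "top"; returns the picture (400x640x3 uint8, red, green, blue); there is no depth.
- r.camera_info(name): a dict with "K" (3x3 intrinsics, pixels), "rvec" (rotation vector, rad) and "tvec" (3), from world to camera coordinates, as OpenCV has them. Camera axes: x right, y down, z forward; pixel columns grow to the right and rows downward; lengths in mm; the calibration is good to about 2 mm. A picture is of the moment at which its call begins. camera_info takes no time and is no camera call.
- r.sign_off(): hands the job in; it is judged then, once.
The state is a dict: "clock": time; "qpos": joint angles; "qvel": joint speeds; "joint_efforts": joint torques, N m; "eef_pos": TCP position; "tcp_rot": TCP orientation; "contact_force": force on the tool from outside, world axes, zero at the start; "wrist_torque": the same for the moment, N m; "opening": opening from 0.0 (shut) to 1.0 (fully open); "grasp_force": force on a finger pad.
Only numpy, scipy, OpenCV 4.12 (cv2) and the standard library are available. Lean on these libraries where they do the work, as an engineer would, in place of code of your own. Each camera call takes 0.05 s, during which the arm holds its last target. There are 200 camera calls.

## Working session

There is one attempt and no reset: what is moved stays moved. The work goes in short steps, Python scripts to look and compute and a shell command to move; the robot and the scene stay as the last step left them, time stands still between calls to the robot, and variables do not carry over. Pictures are saved under pics/ and viewed, at most 10 in all, crops included, and the job is handed in when it is done.

```bash
mkdir -p pics; ls; python3 - <<'E'
from rig import r
import cv2,numpy as np
for n in("scene","top"):
    f=r.grab_frame(n); cv2.imwrite(f"pics/{n}0.png",f[:,:,::-1])
    c=r.camera_info(n); R=cv2.Rodrigues(np.array(c["rvec"],float))[0]
    print(n,np.round(c["K"],1).tolist(),np.round(-R.T@np.array(c["tvec"]).ravel(),0),np.round(R,2).tolist())
print(r.sense())
E
```

```text
pics
scene [[407.2, 0.0, 321.1], [0.0, 407.2, 191.0], [0.0, 0.0, 1.0]] [1034. -642. 1038.] [[0.81, 0.58, -0.02], [0.43, -0.61, -0.67], [-0.4, 0.54, -0.74]]
top [[438.4, 0.0, 316.0], [0.0, 438.4, 197.4], [0.0, 0.0, 1.0]] [ 410.  -11. 1418.] [[-0.01, -1.0, -0.02], [-0.99, 0.01, -0.12], [0.12, 0.01, -0.99]]
{'clock': 0.1, 'qpos': array([-1.21041092e+00,  3.53573427e-01,  1.63411665e+00,  2.56373931e-06,
        1.15517001e+00, -2.41687666e-03]), 'qvel': array([-0.00016189, -0.00061613, -0.00210449,  0.00057562,  0.00080808,
        0.000437  ]), 'joint_efforts': array([ 2.59470708e-04, -6.06354976e+01, -3.42815995e+01, -9.77467698e-05,
        4.13676171e-03,  1.73000046e-05]), 'eef_pos': array([ 221.64162539, -583.89790377,  230.61581423]), 'tcp_rot': array([-3.14032523e+00, -5.40738158e-06,  3.62801241e-01]), 'contact_force': array([ 0.00649719, -0.22499273, -0.52786396]), 'wrist_torque': array([-0.01253597,  0.01072594, -0.00135591]), 'grasp_force': 0.0, 'opening': 1.0012911059374467}
```

View pics/scene0.png

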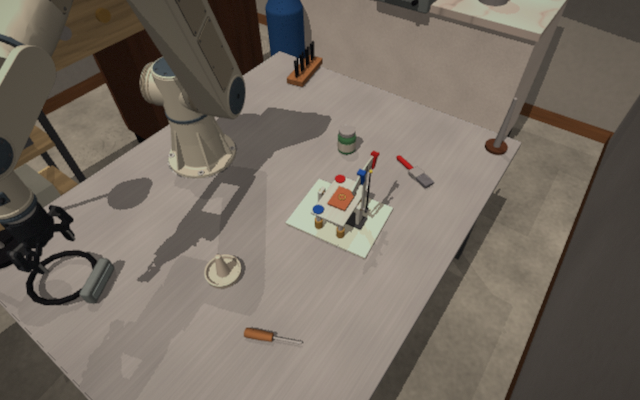

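View pics/top0.png

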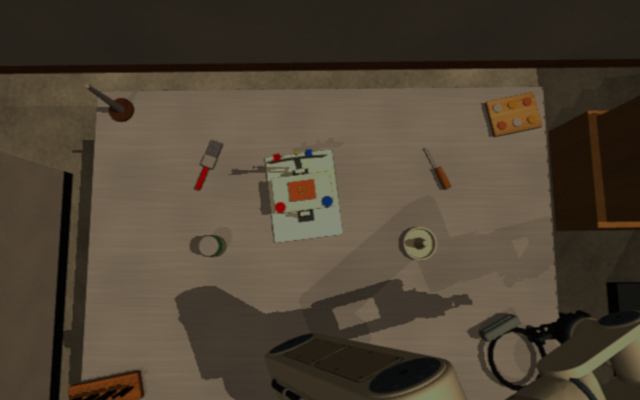

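The scene view shows the stand around (340,215), with the blue pad at (318,209), the red pad at (340,179), and the bands near (362,177) blue and (374,158) red. In the top view the pads are at (327,202) blue and (280,207) red, and the bands at (308,153) blue and (277,157) red. The gripper starts far from the stand, at lower left in the scene view.

```bash
cat > h.py <<'E'
from rig import r
import cv2,numpy as np
def cam(n):
    c=r.camera_info(n); R=cv2.Rodrigues(np.array(c["rvec"],float))[0]
    return np.array(c["K"],float),R,np.array(c["tvec"],float).ravel()
def ray(n,uv):
    K,R,t=cam(n); d=R.T@np.linalg.solve(K,[*uv,1.]); return -R.T@t,d
def onz(n,uv,z):
    o,d=ray(n,uv); return o+d*(z-o[2])/d[2]
def proj(n,p):
    K,R,t=cam(n); q=K@(R@np.asarray(p,float)+t); return q[:2]/q[2]
def tri(a,b):
    (o1,d1),(o2,d2)=ray("scene",a),ray("top",b)
    d1/=np.linalg.norm(d1);d2/=np.linalg.norm(d2)
    s=np.linalg.lstsq(np.c_[d1,-d2],o2-o1,rcond=None)[0]
    p,q=o1+s[0]*d1,o2+s[1]*d2; return (p+q)/2,np.linalg.norm(p-q)
def blobs(f,box):
    x0,y0,x1,y1=box; h=cv2.cvtColor(f,cv2.COLOR_RGB2HSV)[y0:y1,x0:x1]
    H,S,V=[h[:,:,i].astype(int) for i in range(3)]
    ms={"blue":(abs(H-112)<14)&(S>140)&(V>60),"red":((H<5)|(H>172))&(S>150)&(V>80),"yel":(abs(H-26)<7)&(S>110)&(V>90)}
    for k,m in ms.items():
        n,_,st,c=cv2.connectedComponentsWithStats(m.astype(np.uint8))
        for i in range(1,n):
            if st[i,4]>=4: print(k,np.round(c[i]+[x0,y0],1),"box",st[i,:4]+[x0,y0,0,0],"area",st[i,4])
B={"scene":(280,140,400,260),"top":(255,140,350,245)}
E
python3 - <<'E'
from h import *
for n in B:
    f=cv2.imread(f"pics/{n}0.png")[:,:,::-1]; print(n); blobs(np.ascontiguousarray(f),B[n])
ims=[]
for n in B:
    x0,y0,x1,y1=B[n]; ims.append(cv2.resize(cv2.imread(f"pics/{n}0.png")[y0:y1,x0:x1],(390,580),interpolation=cv2.INTER_CUBIC) if 0 else cv2.resize(cv2.imread(f"pics/{n}0.png")[y0:y0+105,x0:x0+ (95 if n=="top" else 120)],None,fx=3.7,fy=5,interpolation=cv2.INTER_CUBIC))
cv2.imwrite("pics/crop0.png",np.hstack(ims)[:,:800])
E
```

```text
scene
blue [361.5 174.7] box [357 170   9  14] area 60
blue [317.8 209. ] box [313 205  10   9] area 64
red [374.  157.7] box [371 151   8  18] area 62
red [398.1 157.9] box [397 156   3   5] area 14
red [339.7 178.4] box [335 175  10   8] area 60
yel [370.1 170.7] box [369 169   3   4] area 9
top
blue [308.2 153. ] box [306 150   6   7] area 36
blue [327.  201.1] box [323 197   9  10] area 71
red [276.2 156.9] box [273 154   7   7] area 42
red [279.6 207.1] box [275 202  10  11] area 80
yel [295.4 151.6] box [294 150   4   4] area 13
```

View pics/crop0.png

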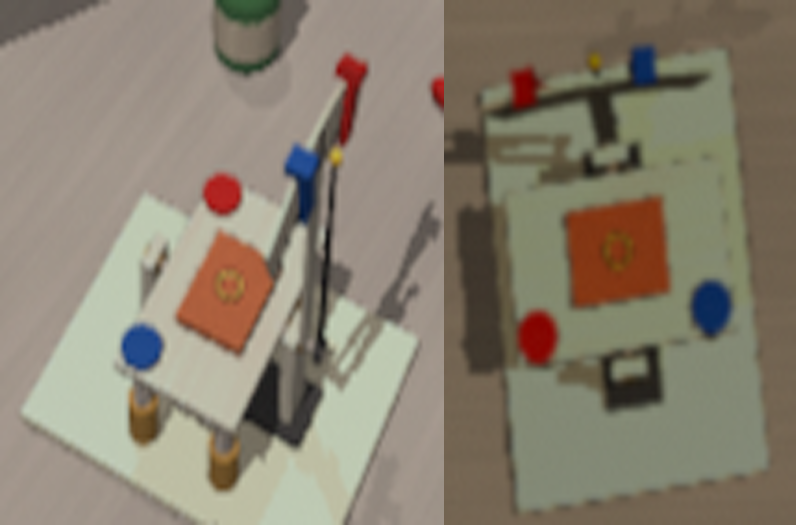

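```bash
python3 - <<'E'
from h import *
bp=onz("top",(327,201.1),95); rp=onz("top",(279.6,207.1),95)
print("pads top",bp,rp,np.linalg.norm(bp-rp))
print("pads tri",tri((317.8,209),(327,201.1)),tri((339.7,178.4),(279.6,207.1)))
bp2=onz("scene",(317.8,209),95); rp2=onz("scene",(339.7,178.4),95)
print("pads scene",bp2,rp2)
B_=(bp+bp2)/2;R_=(rp+rp2)/2
ey=(R_-B_)/np.linalg.norm(R_-B_); ex=np.array([ey[1],-ey[0],0]); o=(B_+R_)/2+38*ex; o[2]=0
print("origin",o,"ex",ex,"yaw",np.arctan2(ex[1],ex[0]))
loc=lambda p:np.round([(p-o)@ex,(p-o)@ey,p[2]],1)
y,e=tri((370.1,170.7),(295.4,151.6)); print("yel",loc(y),e, loc(onz("top",(295.4,151.6),250)))
for k,u in(("blue",(308.2,153)),("red",(276.2,156.9))):
    for z in(265,275): 
        p=loc(onz("top",u,z)); print(k,z,p,np.arctan2(-p[1],z-85))
for m in(-.28,-.22,-.16,.16,.22,.28):
    p=o+80*ex-193*np.sin(m)*ey+[0,0,85+190*np.cos(m)]; print(m,proj("top",p),proj("scene",p))
np.save("frame.npy",[o,ex,ey])
# required tool
print(r.sense()["eef_pos"])
# bystanders
for n,u in(("jar",(210,245)),("dish",(420,243)),("brush",(203,178)),("graver",(445,180))): print(n,onz("top",u,20))
E
```

```text
pads top [556.88689194 -24.68651674  95.        ] [539.64947527 119.35728109  95.        ] 145.0715141880611
pads tri (array([557.94983076, -24.16174054,  91.01803084]), np.float64(1.679201845060755)) (array([540.46145873, 120.12937869,  90.19133   ]), np.float64(0.9017712491661232))
pads scene [560.53274254 -26.15223604  95.        ] [543.26738859 116.60673874  95.        ]
origin [587.81209768  50.82004416   0.        ] ex [0.9928414  0.11944019 0.        ] yaw 0.11972602160580116
yel [ 88.7   0.4 251.4] 0.6643296885230145 [ 88.7   0.3 250. ]
blue 265 [ 77.  -33.8 265. ] 0.185616280303872
blue 275 [ 74.7 -33.9 275. ] 0.1765631233085216
red 265 [ 77.4  52.7 265. ] -0.2848178031073833
red 275 [ 75.2  51.9 275. ] -0.2666528150376493
-0.28 [275.73619533 155.79888092] [375.45786451 153.5515962 ]
-0.22 [279.78924423 155.04444657] [373.8852098  155.25477591]
-0.16 [283.94010893 154.33331278] [372.24617405 157.19702136]
0.16 [306.81534689 151.42321629] [362.67399159 171.3543364 ]
0.22 [311.06593421 151.06555119] [360.7871457  174.64890569]
0.28 [315.24906953 150.77221164] [358.89376468 178.11417084]
[ 221.64162539 -583.89790377  230.61581423]
jar [427.42493955 348.09132198  20.        ]
dish [ 429.66897717 -318.29938733   20.        ]
brush [643.6000548  375.81987979  20.        ]
graver [ 630.53724472 -405.20004082   20.        ]
```

Both views agree: the pads are 145 mm apart (144 nominal) and the pointer tip is at local (89, 0, 251), matching the expected 250. Rough marks are blue ≈ 0.18 and red ≈ -0.27. I'm moving over the blue pad with the fingers shut.

```bash
python3 -m inch '[[[0.1,-0.08,0,0,0,0],[0.25,-0.2,0,0,0,0],[0.4,-0.31,0,0,0,0],[0.55,-0.43,0,0,0,0],[0.7,-0.55,0,0,0,0],[0.85,-0.67,0,0,0,0],[0.98,-0.77,0,0,0,0],[1,-0.79,0,0,0,0]]]' -1 20
python3 -m inch '[[[0.1,-0.08,0,0,0,0],[0.25,-0.2,0,0,0,0],[0.4,-0.31,0,0,0,0],[0.55,-0.43,0,0,0,0],[0.7,-0.55,0,0,0,0],[0.85,-0.67,0,0,0,0],[0.98,-0.77,0,0,0,0],[1,-0.79,0,0,0,0]]]'
python3 - <<'E'
from h import *
s=r.sense(); print(s)
E
```

```text
clock: 0.77
eef_pos: [354.2, -361.7, 231.0]
tcp_rot: [-3.14, -0.001, 0.365]
contact_force: [0.8, -0.1, 0.7]
opening: 0.002
grasp_force: 0.0
clock: 1.43
eef_pos: [485.7, -143.7, 231.3]
tcp_rot: [-3.141, -0.001, 0.365]
contact_force: [0.4, 0.3, -0.3]
opening: -0.0
grasp_force: 0.0
{'clock': 1.4333, 'qpos': array([-2.91467555e-01,  1.67822893e-01,  1.88301306e+00,  1.44283479e-03,
        1.09004444e+00,  9.13430481e-01]), 'qvel': array([ 0.06983806,  0.00358508,  0.00354489, -0.0334755 ,  0.01175209,
        0.04614683]), 'joint_efforts': array([  0.55539334, -45.42949677, -32.37650156,   0.16540049,
         0.10411258,   0.66220516]), 'eef_pos': array([ 485.74611787, -143.70576558,  231.25604161]), 'tcp_rot': array([-3.14101455e+00, -1.34547110e-03,  3.65231124e-01]), 'contact_force': array([ 0.44672313,  0.3397843 , -0.33479663]), 'wrist_torque': array([ 0.01376949, -0.00954761,  0.0159274 ]), 'grasp_force': 0.0, 'opening': -0.00046764222734421387}
```

```bash
python3 -m inch '[[[0.1,-0.08,0,0,0,0.02],[0.25,-0.2,0,0,0,0.05],[0.42,-0.32,0,0,0,0.077],[0.55,-0.42,0.05,0,0,0.077],[0.55,-0.42,0.18,0,0,0.077],[0.55,-0.42,0.33,0,0,0.077],[0.55,-0.42,0.48,0,0,0.077],[0.55,-0.42,0.53,0,0,0.077]]]'
python3 -m inch '[[[0,0,0,0,0,0],[0,0,0,0,0,0]]]'
python3 - <<'E'
from h import *
print(r.sense()["contact_force"],r.sense()["eef_pos"])
for n in B: cv2.imwrite(f"pics/{n}1.png",r.grab_frame(n)[:,:,::-1])
ims=[cv2.resize(cv2.imread(f"pics/{n}1.png")[y:y+125,x:x+98],None,fx=4,fy=4,interpolation=cv2.INTER_CUBIC) for n,x,y in(("scene",290,110),("top",255,135))]
cv2.imwrite("pics/crop1.png",np.hstack(ims))
E
```

```text
clock: 2.1
eef_pos: [554.0, -29.7, 121.3]
tcp_rot: [-3.141, 0.006, 0.121]
contact_force: [-1.6, 0.7, -0.4]
opening: 0.002
grasp_force: 0.0
clock: 2.27
eef_pos: [556.7, -29.9, 125.6]
tcp_rot: [3.142, 0.001, 0.12]
contact_force: [-0.0, -0.7, 1.4]
opening: 0.001
grasp_force: 0.0
[-0.00400883 -0.69927147  1.43518694] [556.71758378 -29.94027902 125.60218373]
```

View pics/crop1.png

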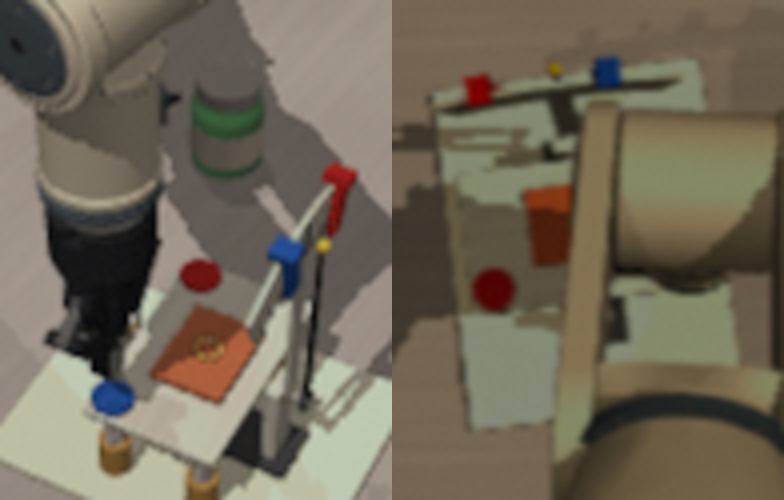

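The shut fingertip is just over the blue pad: tip near scene pixel (319,202), pad at (318,209). The yellow bead stands level between the bands and stays visible in both views. I'm descending gently.

```bash
python3 -m inch '[[[0,0,0.03,0,0,0],[0,0,0.06,0,0,0],[0,0,0.09,0,0,0],[0,0,0.11,0,0,0],[0,0,0.125,0,0,0],[0,0,0.135,0,0,0],[0,0,0.14,0,0,0],[0,0,0.14,0,0,0]]]'
python3 -m inch '[[[0,0,0.005,0,0,0],[0,0,0.01,0,0,0],[0,0,0.015,0,0,0],[0,0,0.02,0,0,0],[0,0,0.025,0,0,0],[0,0,0.03,0,0,0],[0,0,0.03,0,0,0],[0,0,0.03,0,0,0]]]'
cat > look.py <<'E'
from h import *
import sys
s=r.sense();print(s["contact_force"],s["eef_pos"],s["clock"])
o,ex,ey=np.load("frame.npy")
for n in B: 
    f=r.grab_frame(n); cv2.imwrite(f"pics/{n}{sys.argv[1]}.png",f[:,:,::-1]); print(n)
    blobs(f,(345,140,385,195) if n=="scene" else (265,145,325,165))
for m in map(float,sys.argv[2:]):
    p=o+88.7*ex-165*np.sin(m)*ey+[0,0,85+165*np.cos(m)]; print(m,proj("top",p).round(1),proj("scene",p).round(1))
E
python3 look.py 2 0 0.05 0.1 0.15 0.2
```

```text
clock: 3.03
eef_pos: [556.6, -29.3, 97.0]
tcp_rot: [-3.142, 0.0, 0.121]
contact_force: [0.7, -0.2, 0.2]
opening: -0.0
grasp_force: 0.0
clock: 3.7
eef_pos: [556.8, -29.4, 91.3]
tcp_rot: [3.142, -0.0, 0.121]
contact_force: [0.6, -0.7, 1.5]
opening: -0.002
grasp_force: 0.7
[ 0.56047401 -0.65880383  1.46343364] [556.80169343 -29.42259887  91.33114222] 3.7
scene
blue [361.5 174.7] box [357 169   9  15] area 63
red [374.  157.9] box [371 151   8  18] area 66
yel [368.8 173.2] box [367 172   4   4] area 11
top
blue [308.3 153.1] box [306 150   6   7] area 35
red [276.3 156.9] box [273 154   8   7] area 43
yel [298.6 151.4] box [297 150   4   4] area 13
0.0 [295.5 151.6] [369.9 171.2]
0.05 [298.5 151.2] [368.6 173.1]
0.1 [301.5 150.9] [367.3 175.2]
0.15 [304.5 150.6] [366.  177.4]
0.2 [307.5 150.3] [364.7 179.7]
```

```bash
python3 -m inch '[[[0,0,0.006,0,0,0],[0,0,0.012,0,0,0],[0,0,0.018,0,0,0],[0,0,0.024,0,0,0],[0,0,0.03,0,0,0],[0,0,0.036,0,0,0],[0,0,0.038,0,0,0],[0,0,0.038,0,0,0]]]'
python3 look.py 3 0.15 0.18 0.2
python3 - <<'E'
from h import *
ims=[cv2.resize(cv2.imread(f"pics/{n}3.png")[y:y+55,x:x+60],None,fx=6.6,fy=6.6,interpolation=cv2.INTER_CUBIC) for n,x,y in(("scene",335,140),("top",265,140))]
cv2.imwrite("pics/crop3.png",np.hstack(ims))
E
```

```text
clock: 4.47
eef_pos: [556.8, -29.5, 83.7]
tcp_rot: [3.141, -0.0, 0.121]
contact_force: [1.0, -4.5, 3.7]
opening: -0.002
grasp_force: 2.3
[ 0.95014571 -4.46690925  3.73510077] [556.82242965 -29.50389493  83.68837744] 4.4667
scene
blue [361.4 174.5] box [357 169   9  15] area 63
red [374.  157.8] box [371 151   8  18] area 64
yel [366.5 177.6] box [365 176   4   4] area 10
top
blue [308.3 153.1] box [306 150   6   7] area 35
red [276.3 156.9] box [273 154   8   7] area 43
0.15 [304.5 150.6] [366.  177.4]
0.18 [306.3 150.4] [365.2 178.8]
0.2 [307.5 150.3] [364.7 179.7]
```

View pics/crop3.png

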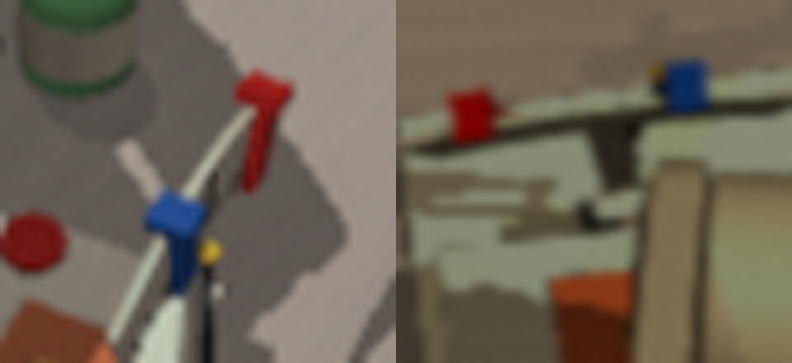

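The bead is at scene (366.5,177.6), tilt about 0.145, just short of the band's middle (about 0.18). I'll press about 2.4 mm more and hold for a second.

```bash
python3 -m inch '[[[0,0,0.004,0,0,0],[0,0,0.008,0,0,0],[0,0,0.012,0,0,0],[0,0,0.012,0,0,0],[0,0,0.012,0,0,0],[0,0,0.012,0,0,0],[0,0,0.012,0,0,0],[0,0,0.012,0,0,0]]]'
python3 look.py 4 0.18 0.2
python3 -m inch '[[[0,0,0,0,0,0],[0,0,0,0,0,0],[0,0,0,0,0,0],[0,0,0,0,0,0],[0,0,0,0,0,0],[0,0,0,0,0,0],[0,0,0,0,0,0],[0,0,0,0,0,0]]]'
```

```text
clock: 5.23
eef_pos: [556.8, -29.4, 81.3]
tcp_rot: [3.142, -0.0, 0.121]
contact_force: [1.1, -4.2, 4.2]
opening: 0.002
grasp_force: 2.8
[ 1.11961163 -4.15448057  4.21734539] [556.76225943 -29.38344721  81.31056253] 5.2333
scene
blue [361.4 174.2] box [357 169   9  15] area 58
red [374.  157.8] box [371 151   8  18] area 64
yel [365.4 179.5] box [364 178   4   4] area 11
top
blue [308.2 153. ] box [306 150   6   7] area 36
red [276.2 156.9] box [273 154   7   7] area 42
0.18 [306.3 150.4] [365.2 178.8]
0.2 [307.5 150.3] [364.7 179.7]
clock: 6.0
eef_pos: [556.8, -29.4, 81.3]
tcp_rot: [3.142, -0.0, 0.121]
contact_force: [0.8, -4.9, 5.0]
opening: 0.001
grasp_force: 2.8
```

```bash
python3 -m inch '[[[0,0,-0.012,0,0,0],[0,0,-0.025,0,0,0],[0,0,-0.04,0,0,0],[0,0,-0.055,0,0,0],[0,0,-0.07,0,0,0],[0,0,-0.09,0,0,0],[0,0,-0.12,0,0,0],[0,0,-0.16,0,0,0]]]'
python3 -m inch '[[[0,0,-0.04,0,0,0],[0,0,-0.06,0,0,0],[0,0,-0.06,0,0,0],[0,0,-0.06,0,0,0],[0,0,-0.06,0,0,0]]]'
python3 look.py 5 0
python3 -m inch '[[[0,-0.08,0,0,0,0],[0,-0.2,0,0,0,0],[0,-0.33,0,0,0,0],[0,-0.46,0,0,0,0],[0,-0.58,0,0,0,0],[0,-0.69,0,0,0,0],[0.01,-0.755,0,0,0,0],[0.01,-0.76,0,0,0,0]]]'
python3 -m inch '[[[0,0,0,0,0,0],[0,0,0,0,0,0],[0,0,0,0,0,0]]]'
python3 - <<'E'
from h import *
s=r.sense();print(s["contact_force"],s["eef_pos"])
o,ex,ey=np.load("frame.npy");d=s["eef_pos"]-o;print("local",d@ex,d@ey)
for n in B: cv2.imwrite(f"pics/{n}6.png",r.grab_frame(n)[:,:,::-1])
ims=[cv2.resize(cv2.imread(f"pics/{n}6.png")[y:y+125,x:x+98],None,fx=4,fy=4,interpolation=cv2.INTER_CUBIC) for n,x,y in(("scene",290,110),("top",255,135))]
cv2.imwrite("pics/crop6.png",np.hstack(ims))
E
```

```text
clock: 6.67
eef_pos: [556.1, -29.2, 113.4]
tcp_rot: [-3.141, 0.001, 0.121]
contact_force: [-0.3, 0.5, 1.0]
opening: 0.001
grasp_force: 0.0
clock: 7.08
eef_pos: [556.5, -29.4, 125.2]
tcp_rot: [-3.142, 0.0, 0.121]
contact_force: [-0.3, 0.5, 0.2]
opening: 0.001
grasp_force: 0.0
[-0.34417111  0.47587612  0.24906869] [556.4791008  -29.36321135 125.15687895] 7.0833
scene
blue [361.5 174.4] box [357 169   9  15] area 61
red [374.  157.8] box [371 151   8  18] area 64
yel [370.4 170.6] box [369 169   4   4] area 13
top
blue [308.2 153. ] box [306 150   6   7] area 36
red [276.3 156.9] box [273 154   8   7] area 43
yel [295.5 151.7] box [294 150   4   4] area 14
0.0 [295.5 151.6] [369.9 171.2]
clock: 7.85
eef_pos: [540.3, 123.8, 125.1]
tcp_rot: [-3.141, -0.0, 0.123]
contact_force: [-0.4, -0.8, 0.0]
opening: -0.003
grasp_force: 0.0
clock: 8.1
eef_pos: [540.4, 120.8, 125.1]
tcp_rot: [3.141, 0.0, 0.12]
contact_force: [0.7, 0.2, 0.2]
opening: -0.001
grasp_force: 0.0
[0.65205701 0.23624706 0.17055059] [540.35688112 120.81202613 125.12984733]
local -38.75564755315418 75.15899747033268
```

View pics/crop6.png

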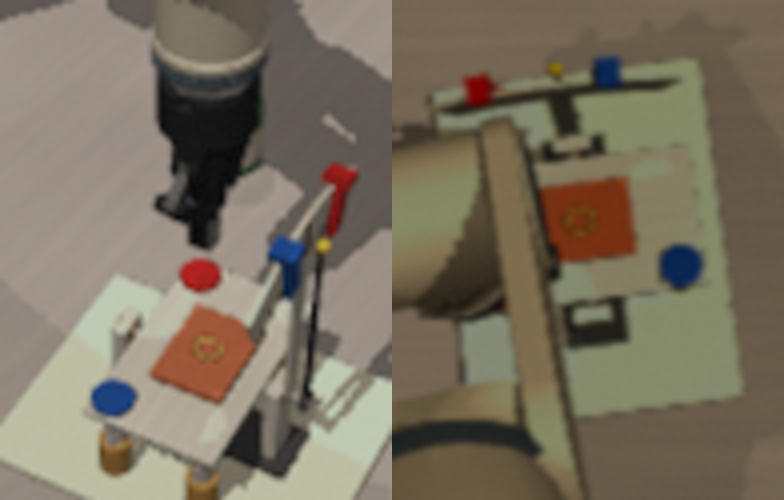

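The shut fingertip is right above the red pad: tip at scene (341,171), pad at (340,179). The plate is level again and the bands haven't moved. I'm pressing to about -0.18 first.

```bash
python3 -m inch '[[[0,0,0.03,0,0,0],[0,0,0.06,0,0,0],[0,0,0.09,0,0,0],[0,0,0.11,0,0,0],[0,0,0.125,0,0,0],[0,0,0.135,0,0,0],[0,0,0.14,0,0,0],[0,0,0.14,0,0,0]]]'
python3 -m inch '[[[0,0,0.008,0,0,0],[0,0,0.017,0,0,0],[0,0,0.026,0,0,0],[0,0,0.036,0,0,0],[0,0,0.046,0,0,0],[0,0,0.056,0,0,0],[0,0,0.066,0,0,0],[0,0,0.07,0,0,0]]]'
python3 look.py 7 -0.15 -0.2 -0.25 -0.3
```

```text
clock: 8.87
eef_pos: [540.2, 121.8, 97.1]
tcp_rot: [3.142, 0.0, 0.121]
contact_force: [-0.4, 0.6, 0.9]
opening: -0.001
grasp_force: 0.0
clock: 9.53
eef_pos: [540.6, 122.1, 83.2]
tcp_rot: [-3.141, -0.001, 0.121]
contact_force: [-1.9, 5.1, 4.0]
opening: 0.003
grasp_force: 2.5
[-1.93290045  5.12423475  4.00978835] [540.57712785 122.1002758   83.22990941] 9.5333
scene
blue [361.4 174.5] box [357 169   9  15] area 63
red [374.2 156.2] box [371 151   8  14] area 54
yel [374.6 165.2] box [374 164   3   4] area 8
top
blue [308.2 153. ] box [306 150   6   7] area 36
red [276.2 156.9] box [273 154   7   7] area 42
yel [285.5 153.3] box [284 152   4   4] area 14
-0.15 [286.6 152.9] [373.5 166. ]
-0.2 [283.7 153.4] [374.7 164.6]
-0.25 [280.8 153.9] [375.8 163.3]
-0.3 [278.  154.4] [376.9 162.1]
```

```bash
python3 -m inch '[[[0,0,0.006,0,0,0],[0,0,0.012,0,0,0],[0,0,0.018,0,0,0],[0,0,0.023,0,0,0],[0,0,0.026,0,0,0],[0,0,0.026,0,0,0],[0,0,0.026,0,0,0],[0,0,0.026,0,0,0]]]'
python3 look.py 8 -0.22 -0.26 -0.28
python3 - <<'E'
from h import *
ims=[cv2.resize(cv2.imread(f"pics/{n}8.png")[y:y+55,x:x+60],None,fx=6.6,fy=6.6,interpolation=cv2.INTER_CUBIC) for n,x,y in(("scene",335,140),("top",265,140))]
cv2.imwrite("pics/crop8.png",np.hstack(ims))
E
```

```text
clock: 10.3
eef_pos: [540.6, 121.8, 78.2]
tcp_rot: [-3.142, -0.001, 0.121]
contact_force: [-0.9, 3.6, 5.6]
opening: 0.0
grasp_force: 3.2
[-0.85158703  3.59610994  5.6097143 ] [540.59100405 121.76461118  78.23596943] 10.3
scene
blue [361.4 174.5] box [357 169   9  15] area 63
red [374.  157.6] box [371 151   8  18] area 62
yel [376.  163.2] box [375 162   3   4] area 10
top
blue [308.3 153.1] box [306 150   6   7] area 35
red [276.1 157. ] box [273 154   7   7] area 41
yel [281.5 153.8] box [280 153   4   3] area 10
-0.22 [282.5 153.6] [375.2 164. ]
-0.26 [280.2 154. ] [376. 163.]
-0.28 [279.1 154.2] [376.5 162.6]
```

View pics/crop8.png

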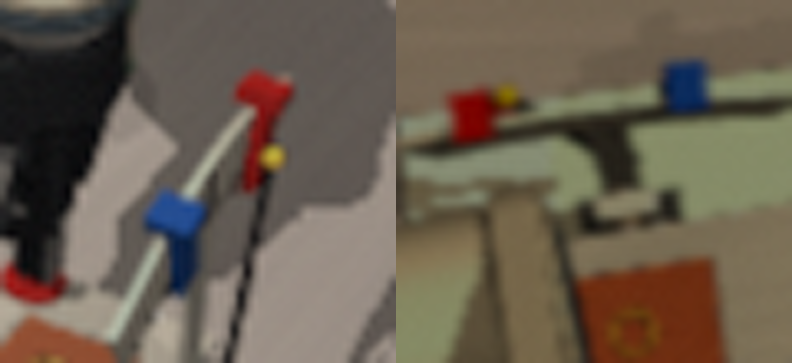

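The bead is beside the red band at scene (376,163), tilt about -0.24 against a mark of about -0.265. I'll press 1.4 mm more, hold, then let go.

```bash
python3 -m inch '[[[0,0,0.003,0,0,0],[0,0,0.006,0,0,0],[0,0,0.007,0,0,0],[0,0,0.007,0,0,0],[0,0,0.007,0,0,0],[0,0,0.007,0,0,0],[0,0,0.007,0,0,0],[0,0,0.007,0,0,0]]]'
python3 look.py 9 -0.26
python3 -m inch '[[[0,0,0,0,0,0],[0,0,0,0,0,0],[0,0,0,0,0,0],[0,0,0,0,0,0],[0,0,0,0,0,0],[0,0,0,0,0,0],[0,0,0,0,0,0],[0,0,0,0,0,0]]]'
python3 -m inch '[[[0,0,-0.012,0,0,0],[0,0,-0.025,0,0,0],[0,0,-0.04,0,0,0],[0,0,-0.055,0,0,0],[0,0,-0.07,0,0,0],[0,0,-0.09,0,0,0],[0,0,-0.12,0,0,0],[0,0,-0.16,0,0,0]]]'
python3 -m inch '[[[0,0,-0.05,0,0,0],[0,0,-0.1,0,0,0],[0,0,-0.1,0,0,0],[0,0,-0.1,0,0,0],[0,0,-0.1,0,0,0],[0,0,-0.1,0,0,0],[0,0,-0.1,0,0,0],[0,0,-0.1,0,0,0]]]'
python3 look.py 10 0
```

```text
clock: 11.07
eef_pos: [540.6, 121.7, 76.9]
tcp_rot: [3.141, -0.001, 0.121]
contact_force: [0.1, 2.7, 5.4]
opening: 0.001
grasp_force: 3.4
[0.10582787 2.67570757 5.3544724 ] [540.61901304 121.68673967  76.88560362] 11.0667
scene
blue [361.4 174.5] box [357 169   9  15] area 63
red [374.  157.5] box [371 151   8  18] area 62
yel [376.7 163. ] box [376 162   3   3] area 7
top
blue [308.3 153.1] box [306 150   6   7] area 35
red [276.1 157. ] box [273 154   7   7] area 40
yel [281.  153.7] box [280 153   3   3] area 7
-0.26 [280.2 154. ] [376. 163.]
clock: 11.83
eef_pos: [540.6, 121.7, 76.9]
tcp_rot: [3.141, -0.001, 0.121]
contact_force: [-0.7, 3.2, 5.8]
opening: 0.003
grasp_force: 3.4
clock: 12.5
eef_pos: [539.5, 121.4, 108.6]
tcp_rot: [3.141, 0.002, 0.121]
contact_force: [-0.0, 0.6, 0.1]
opening: -0.001
grasp_force: 0.0
clock: 13.17
eef_pos: [540.0, 121.7, 128.3]
tcp_rot: [3.142, 0.001, 0.121]
contact_force: [-0.5, 0.4, -0.7]
opening: -0.001
grasp_force: 0.0
[-0.46144505  0.35433524 -0.71471697] [540.02571501 121.73277108 128.25232909] 13.1667
scene
blue [361.5 174.7] box [357 169   9  15] area 62
red [374.  157.8] box [371 151   8  18] area 65
yel [370.4 170.6] box [369 169   4   4] area 13
top
blue [308.3 152.9] box [306 150   6   7] area 33
red [276.3 156.9] box [273 154   8   7] area 43
yel [295.1 151.5] box [293 150   5   4] area 15
0.0 [295.5 151.6] [369.9 171.2]
```

The pointer is back level, the bands are where they started, and the finger is clear, so I'm handing in.

```bash
python3 -c "
from rig import r
print(r.sign_off())"
```

```text
the job is handed in; nothing more can be done
None
```

I pressed the blue pad, then the red, each until the camera-measured pointer tip stood in its band (tilt about +0.19 and -0.26 rad), and held each for over a second; the plate sprang back level both times, the bands stayed put, nothing else was touched, and the job was handed in at about 13 s, with no verdict returned.

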